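# Screw the lamp hood round to light the VU meter

### The job

The brass lamp holder with the steel hood lights the standing VU-meter frame beside it. Screw the hood clockwise, as seen from above, until its open mouth points at the middle of that meter's window, then let go of it. Do not unscrew it, do not shift the meter, and leave the neighbouring holder's green glass cap as it is.

Things in the scene. Friction and masses are not known exactly. Their poses are not given: they have to be found in the camera images.
- hood_grip (a point): Grip point on the upright screw axis of the steel lamp hood, 73 mm above the bench. Hood: steel box on a 34 mm brass collar, on a brass holder fixed to the bench. +x: where its open mouth faces; +z up; turns with the hood. Flat sides 36 mm apart across y, from x -20 to +24, z -22 to +17 mm. Roof top 17 mm up, a visor over the mouth to x +44 mm; back closed. Nothing else near is higher than 80 mm.
- hood (a joint): Turn of the hood on its thread (rad), growing as it is screwed clockwise seen from above. It starts between -1.3 and -0.6 and needs about 0.4 to 1.5 rad more. There is no stop before 2.8 either way; it stays where it is left, takes about 0.06 N m to turn and sinks 6 mm a full turn (1 mm per rad).
- meter: Standing steel VU-meter frame, loose, 0.35 kg: 84 mm wide, 70 mm high, 14 mm deep on a 50 mm deep foot; 64 x 42 mm window, pale face, needle. Origin: on the bench right under the middle of the window. -x: the window side, towards the hooded lamp, whose axis is 130 to 155 mm away. (A bare frame lying flat farther out is not meant.)
- pilot_cap (a joint): Turn (rad, 0 at the start) of the green glass cap on the other, equal brass lamp holder: round 34 mm collar with a 31 mm green dome, top 79 mm above the bench. It stands 0.22 m or more from the hooded one, to its left or right. To be left alone.
Things that resemble listed ones, but are neither listed nor needed, are in the scene too. Leave any red look-alike of the meter alone.

How it is judged:
At the end, for the whole second after the job is handed in: The hood is at rest with its mouth towards the meter, and the level line straight out of the mouth passes within 30 mm of the middle of the meter (about 12 degrees either way); the meter stands upright within 15 mm of where it was (y of meter in the frame of hood_grip between -0.03 and 0.03 m and x of meter in the frame of hood_grip above 0.08 m and velocity of joint hood between -0.05 and 0.05 rad/s and distance of meter from where it was at the start of the episode below 0.015 m and angle between meter's own z axis and vertical below 0.1 rad); the robot touches nothing.
It fails at once if the hood is unscrewed (turned anticlockwise below -1.55 rad) (value of joint hood below -1.55 rad).
It fails at once if the meter is shifted by more than 15 mm (distance of meter from where it was at the start of the episode above 0.015 m).
It fails at once if the green pilot cap is turned by more than 0.15 rad (value of joint pilot_cap above 0.15 rad or value of joint pilot_cap below -0.15 rad).
It also fails if it takes over 35 s, if anything falls off the work surface, if the arm or the gripper's body presses on something with over 40 N, if the wrist force passes 120 N, or if a joint passes its speed limit or range.

### The arm

A 7-joint arm with a two-finger parallel gripper is mounted at the origin on the work surface. World frame = base frame: x ahead of the robot, y to its left, z up, the work surface at z = 0. Lengths are in m, angles in rad, forces in N, time in s.
With the tool pointing down it reaches from about 0.4 to 0.875 m from the base axis. Payload 19.3 kg.
Tool frame: the origin (TCP) lies midway between the tips of the shut fingers; the grasp point (between the pads) lies 19 mm behind it; z points along the fingers, y is the line along which they close (so a half turn about z gives the same grasp; the last joint's range is limited). The gripper opens to 85 mm and grips with 20 to 120 N. Pads are 22 mm wide; open, the fingers measure 114 mm over their backs; the gripper's body (76 mm by 85 mm) begins 54 mm behind the grasp point. The pads swing forward as they close: fully open they stand 13 mm farther back than shut.
Start: joints at [-0.07, 0.521, -0.036, 1.599, 0.021, 1.021, -0.113], TCP at [0.625, -0, 0.192] pointing down, gripper open.
Joint ranges: [-2.91, 2.91], [-0.3, 2.13], [-1.5, 1.42], [0.17, 2.43], [-1.26, 4.41], [0.16, 1.93], [-2.52, 2.52]. Speed limits (rad/s): [1.89, 1.89, 2.39, 2.39, 3.01, 3.01, 3.01].

### API

Orientations are given as [roll, pitch, yaw] about the fixed x, y, z axes, in that order (R = Rz(yaw) Ry(pitch) Rx(roll)).
In Python, from workcell import telemetry, grab_frame, calibration, bot, outline_of, landmark_of gives the robot as it stands. The module is installed in compiled form; this text tells all that it offers.
- The arm moves only by the shell command python3 -m inch 'ROWS' [FORCE]. ROWS is JSON, a list of rows, each a list of 7 numbers: the shift along the tool's x, y, z in m, then the turn, a rotation vector about the tool's x, y, z in rad, then the closure, from 0 (fully open) to 1 (shut). A call has 1 to 5 rows; each row shifts and turns the commanded pose from where the row before left it, along the tool's axes as they then stand; what a row does not reach is not made up. A row lasts 1/10 s, in which the tool goes at most 50 mm and 8.59 degrees, less where a joint would pass 70% of its speed; a pose out of reach is approached as far as the arm can. A call is refused whole if a number of a shift passes 0.05 or a number of a turn 0.15, either way. A call with a gripper value outside its range is refused whole. The fingers move at their own pace and stop on an object; FORCE is the grip in N (left out, the last holds). Time passes only in rows, so rows that do not move let the fingers close. It gives the time, the measured TCP pose, the force, the opening and the grip force at its end, in the units of the state.
- telemetry.observe(): the state, without advancing time (a new reading comes with each control period).
- grab_frame(name): name is "scene" or "side" or "wrist"; returns the picture (480x640x3 uint8, red, green, blue); there is no depth.
- calibration(name): a dict with "fovy" (degrees; the focal length in pixels is half the picture's height over the tangent of half this angle, whatever the lens; pixels are square), "cx", "cy" (the principal point, pixels), "dist" ([k1, k2, p1, p2, k3] as OpenCV has them; the pictures are not rectified), "pose" (4x4, takes a point from camera to world coordinates). Camera axes: x right, y down, z forward; pixel columns grow to the right and rows downward; lengths in m; the calibration is good to about 2 mm. A picture is of the moment at which its call begins: read the wrist's pose just before it. calibration takes no time and is no camera call; for the wrist camera it gives the pose at the moment of the call.
- bot.job_done(): hands the job in; it is judged then, once.
Trained networks look in the newest picture that a camera, given by its name, has taken for a name from the list of things; names that differ only in an ending like _2 or _b are one class to them, and where a whole thing is asked for, a point or a joint stands for the part that bears it (a point fixed in the world has none). Each returns a list of dicts, best first, with "score" (0 to 1); they miss things now and then, are a little off and sometimes report something else, mostly with a low value. They report only what shows in the picture. A call takes as long as a camera call. They do not tell look-alikes from the thing itself.
- outline_of(label, camera): "region" (480x640 bool, what is visible of it) and "rect" ([left, top, right, bottom] in pixels, round what is visible of it).
- landmark_of(label, camera): "xy" ([column, row] in pixels: a listed point, or the origin of a listed thing).
The state is a dict: "clock": time; "qpos": joint angles; "qd": joint speeds; "joint_efforts": joint torques, N m; "position": TCP position; "tool_rot": TCP orientation; "force": force on the tool from outside, world axes, zero at the start; "moment": the same for the moment, N m; "grip_width": finger opening in m; "finger_force": force on a finger pad.
Only numpy, scipy, OpenCV 4.12 (cv2) and the standard library are available. Lean on these libraries where they do the work, as an engineer would, in place of code of your own. Each camera call takes 0.05 s, during which the arm holds its last target. There are 200 camera calls.

## Working session

There is one attempt and no reset: what is moved stays moved. The work goes in short steps, Python scripts to look and compute and a shell command to move; the robot and the scene stay as the last step left them, time stands still between calls to the robot, and variables do not carry over. Pictures are saved under pics/ and viewed, at most 10 in all, crops included, and the job is handed in when it is done.

```bash
mkdir -p pics
cat > h.py <<'E'
import numpy as np, cv2
from workcell import telemetry, grab_frame, calibration, bot, outline_of, landmark_of
def K(c):
    f=240/np.tan(np.radians(c["fovy"])/2); return np.array([[f,0,c["cx"]],[0,f,c["cy"]],[0,0,1.]])
def ray(c,uv):
    p=cv2.undistortPoints(np.array(uv,float).reshape(-1,1,2),K(c),np.array(c["dist"],float)).reshape(-1,2)
    P=np.array(c["pose"]); d=np.c_[p,np.ones(len(p))]@P[:3,:3].T
    return P[:3,3],d
def atz(c,uv,z):
    o,d=ray(c,uv); return o+d*((z-o[2])/d[:,2])[:,None]
def proj(c,X):
    P=np.linalg.inv(np.array(c["pose"])); r,_=cv2.Rodrigues(P[:3,:3])
    return cv2.projectPoints(np.array(X,float).reshape(-1,1,3),r,P[:3,3],K(c),np.array(c["dist"],float))[0].reshape(-1,2)
E
python3 - <<'E'
from h import *
s=telemetry.observe(); print(s["position"],s["tool_rot"],s["clock"])
for n in ["scene","side"]:
    c=calibration(n); im=grab_frame(n); cv2.imwrite(f"pics/{n}0.png",im[:,:,::-1])
    for l,z in [("hood_grip",.073),("meter",0),("pilot_cap",.06)]:
        for d in landmark_of(l,n)[:3]: print(n,l,round(d["score"],2),np.round(d["xy"]),atz(c,d["xy"],z).round(3))
E
```

```text
[ 6.24615635e-01 -6.19090055e-05  1.91225785e-01] [-3.14046759e+00  7.88969482e-05  1.57072399e+00] 0.0
scene hood_grip 0.63 [379. 211.] [[0.462 0.15  0.073]]
scene meter 0.93 [267. 262.] [[ 0.452 -0.12   0.   ]]
scene meter 0.69 [330. 213.] [[0.349 0.079 0.   ]]
scene meter 0.65 [322. 252.] [[0.468 0.008 0.   ]]Traceback (most recent call last):
  File "<stdin>", line 6, in <module>
ValueError: it knows: hood_grip, meter
```

Run:
```python
from h import *
for n in ["side"]:
    c=calibration(n); im=grab_frame(n); cv2.imwrite(f"pics/{n}0.png",im[:,:,::-1])
    for l,z in [("hood_grip",.073),("meter",0)]:
        for d in landmark_of(l,n)[:3]: print(n,l,round(d["score"],2),np.round(d["xy"]),atz(c,d["xy"],z).round(3))
```

```text
side hood_grip 0.81 [249. 314.] [[0.462 0.153 0.073]]
side meter 0.67 [347. 355.] [[0.354 0.076 0.   ]]
side meter 0.61 [312. 296.] [[0.472 0.008 0.   ]]
side meter 0.58 [369. 267.] [[ 0.442 -0.117  0.   ]]
```

View pics/scene0.png

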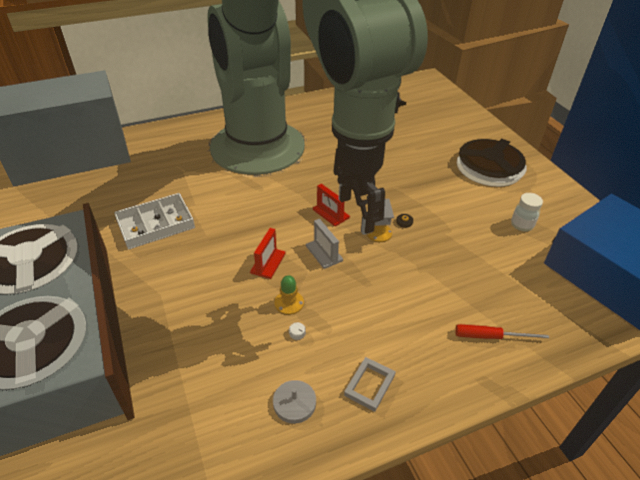

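View pics/side0.png

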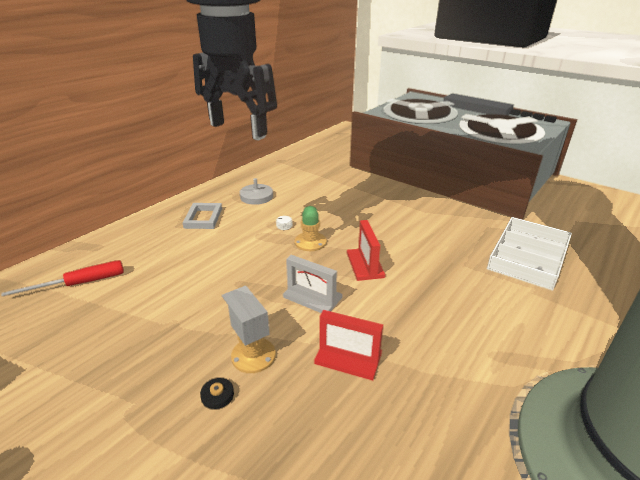

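Scene picture: grey meter at about (322,245), green cap at (289,290), hood partly hidden by the gripper at (380,215), and red look-alikes at (330,205) and (268,255). Side picture: hood at (247,315) with its visor towards the left (world +x), and the grey meter at (312,285) facing it. The hood is at about (0.462, 0.152) and the meter at (0.470, 0.008). They are 144 mm apart, which fits the given 130–155 mm.

```bash
python3 -m inch '[[0.03,-0.03,0,0,0,0,0],[0.035,-0.04,0,0,0,0,0],[0.035,-0.04,0,0,0,0,0],[0,0,0,0,0,0,0]]'
python3 - <<'E'
from h import *
s=telemetry.observe(); print(s["position"],s["tool_rot"],s["clock"])
c=calibration("wrist"); im=grab_frame("wrist"); cv2.imwrite("pics/w1.png",im[:,:,::-1]); print(np.round(c["pose"],3), c["fovy"])
for l,z in [("hood_grip",.073),("meter",0)]:
    for d in landmark_of(l,"wrist")[:3]: print(l,round(d["score"],2),np.round(d["xy"]),atz(c,d["xy"],z).round(3))
E
```

```text
clock: 0.7
position: [0.5158, 0.1002, 0.1921]
tool_rot: [-3.14, -0.001, 1.577]
force: [1.6, -1.6, 0.1]
grip_width: 0.0853
finger_force: 0.0
[0.51584964 0.10018367 0.19210399] [-3.14022209e+00 -1.42470711e-03  1.57677269e+00] 0.7
[[ 1.     0.005  0.001  0.515]
 [ 0.005 -0.961 -0.278  0.171]
 [-0.001  0.278 -0.961  0.375]
 [ 0.     0.     0.     1.   ]] 59.84081455145642
hood_grip 0.87 [234. 133.] [[0.457 0.157 0.073]]
meter 0.91 [254. 401.] [[ 0.45  -0.121  0.   ]]
meter 0.84 [138. 219.] [[0.35  0.076 0.   ]]
meter 0.58 [271. 283.] [[0.471 0.013 0.   ]]
```

View pics/w1.png

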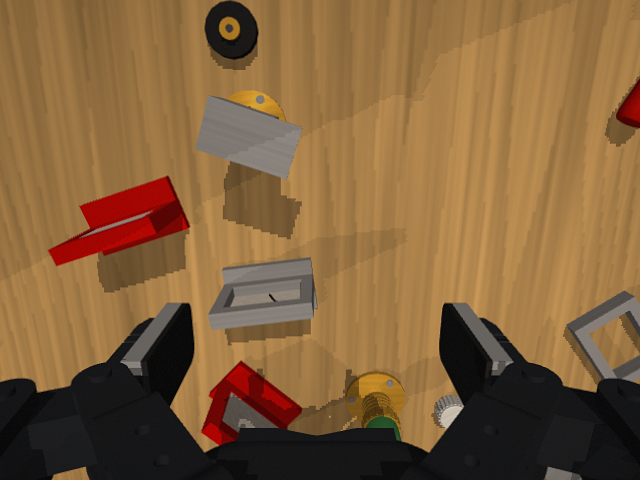

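The wrist view shows the hood roof as a quadrilateral with corners (209,96), (302,128), (289,178), (197,150). The visor is to the right. The grey meter is at (262,290).

Run:
```python
from h import *
c=calibration("wrist")
q=atz(c,[(209,96),(302,128),(289,178),(197,150)],.090); print(q.round(4))
a=(q[1]+q[2]-q[0]-q[3])[:2]/2; print("len",np.linalg.norm(a),"wid",np.linalg.norm(q[0]-q[3]),np.linalg.norm(q[1]-q[2]))
u=a/np.linalg.norm(a); yaw=np.arctan2(u[1],u[0]); back=((q[0]+q[3])/2)[:2]; front=((q[1]+q[2])/2)[:2]
ax=((back+.02*u)+(front-.044*u))/2; print("yaw",yaw,"axis",ax)
# meter top edge: front & back corners at z=.07
m=atz(c,[(222,266),(311,258),(313,280),(222,290)],.07); print("meter top",m.round(4))
s=telemetry.observe(); print(s["position"])
mt=np.array([.471,.010]); d=mt-ax; print("target yaw",np.arctan2(d[1],d[0]),np.linalg.norm(d))
```

```text
[[0.4498 0.1772 0.09  ]
 [0.5098 0.1571 0.09  ]
 [0.5006 0.124  0.09  ]
 [0.4392 0.1428 0.09  ]]
len 0.06372080208072396 wid 0.03596224419592894 0.03442129080221857
yaw -0.31043171001432796 axis [0.46345513 0.15394656]
meter top [[0.4459 0.0524 0.07  ]
 [0.5151 0.0588 0.07  ]
 [0.5166 0.0405 0.07  ]
 [0.4446 0.0321 0.07  ]]
[0.52008056 0.09571467 0.19207908]
target yaw -1.5184298897851993 0.14414415427314847
```

```bash
python3 -m inch '[[0,0,0,0,0,-0.14,0],[0,0,0,0,0,-0.14,0],[0,0,0,0,0,-0.14,0],[0,0,0,0,0,-0.14,0],[0,0,0,0,0,-0.14,0]]'; python3 -m inch '[[0,0,0,0,0,-0.14,0],[0,0,0,0,0,-0.14,0],[0,0,0,0,0,-0.14,0],[0,0,0,0,0,-0.14,0],[0,0,0,0,0,0,0]]';  python3 -m inch '[[0,0,0,0,0,0,0],[0,0,0,0,0,0,0],[0,0,0,0,0,0,0]]'
python3 - <<'E'
from h import *
s=telemetry.observe(); print(s["position"],s["tool_rot"],s["clock"])
c=calibration("wrist"); im=grab_frame("wrist"); cv2.imwrite("pics/w2.png",im[:,:,::-1]); 
import pickle; pickle.dump(c,open("c2.pkl","wb"))
for l,z in [("hood_grip",.073),("meter",0)]:
    for d in landmark_of(l,"wrist")[:3]: print(l,round(d["score"],2),np.round(d["xy"]),atz(c,d["xy"],z).round(3))
s=telemetry.observe(); print(s["position"],s["tool_rot"],s["clock"])
E
```

```text
clock: 1.35
position: [0.5205, 0.0947, 0.1915]
tool_rot: [-3.141, 0.0, 2.275]
force: [-0.3, 0.2, 0.6]
grip_width: 0.0856
finger_force: 0.0
clock: 1.85
position: [0.5204, 0.0947, 0.1915]
tool_rot: [3.142, -0.0, 2.831]
force: [-0.0, 0.1, 0.3]
grip_width: 0.0854
finger_force: 0.0
clock: 2.15
position: [0.5199, 0.0957, 0.1918]
tool_rot: [-3.142, 0.0, 2.828]
force: [0.1, -0.2, 0.5]
grip_width: 0.0854
finger_force: 0.0
[0.51985172 0.09574277 0.1917802 ] [-3.14155518e+00  2.66842923e-05  2.82845278e+00] 2.15
hood_grip 0.95 [376. 103.] [[0.458 0.159 0.073]]
meter 0.75 [229.   7.] [[0.353 0.076 0.   ]]
meter 0.71 [ 66. 191.] [[ 0.447 -0.118  0.   ]]
meter 0.55 [214. 170.] [[0.471 0.015 0.   ]]
[0.51975356 0.09590226 0.19180605] [-3.14155708e+00  4.77986785e-05  2.83001064e+00] 2.3
```

View pics/w2.png

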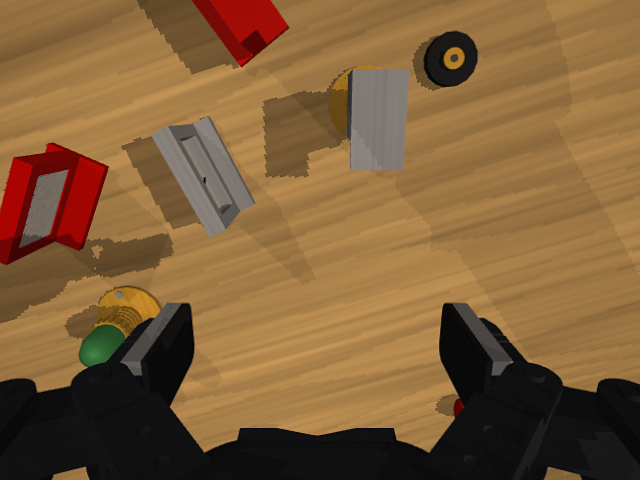

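The hood roof's corners are now (352,69), (409,69), (404,171), (350,169), so the hood is nearly aligned with the tool. The mouth points down-image, towards the gripper. The grey meter is at (205,175).

Run:
```python
from h import *
import pickle; c=pickle.load(open("c2.pkl","rb"))
q=atz(c,[(352,69),(409,69),(404,171),(350,169)],.090); print(q.round(4))
b=((q[0]+q[1])/2)[:2]; f=((q[2]+q[3])/2)[:2]; u=(f-b)/np.linalg.norm(f-b); print("len",np.linalg.norm(f-b),"wid",np.linalg.norm(q[0]-q[1]),np.linalg.norm(q[2]-q[3]))
ax=(b+.02*u+f-.044*u)/2; yaw=np.arctan2(u[1],u[0]); print("yaw",yaw,"axis",ax)
s=telemetry.observe(); y=s["tool_rot"][2]; p=s["position"][:2]; d=ax-p
tx=np.array([np.cos(y),np.sin(y)]); ty=np.array([np.sin(y),-np.cos(y)])
print("tool shift",d@tx,d@ty,"turn (tool z)",(y-(yaw+np.pi)+np.pi)%(2*np.pi)-np.pi)
m=np.array([.471,.011])-ax; t=np.arctan2(m[1],m[0]); print("target yaw",t,"screw by",yaw-t,np.linalg.norm(m))
```

```text
[[0.4334 0.1477 0.09  ]
 [0.4447 0.1822 0.09  ]
 [0.5064 0.1629 0.09  ]
 [0.4937 0.1283 0.09  ]]
len 0.06400432496767551 wid 0.03624590527952219 0.03679701167555567
yaw -0.30710990508303004 axis [0.45809138 0.15888548]
tool shift 0.07800158197421937 0.041047108807615994 turn (tool z) -0.004472110005874441
target yaw -1.4837290447379985 screw by 1.1766191396549686 0.1484477973291
```

```bash
python3 -m inch '[[0.039,0.0205,0,0,0,0,0],[0.039,0.0205,0,0,0,0,0],[0,0,0,0,0,0,0],[0,0,0,0,0,0,0],[0,0,0,0,0,0,0]]'
python3 - <<'E'
from h import *
s=telemetry.observe(); print(s["position"],s["tool_rot"],s["qpos"])
y=s["tool_rot"][2]; d=np.array([.458,.1585])-s["position"][:2]
print(d@[np.cos(y),np.sin(y)],d@[np.sin(y),-np.cos(y)],s["position"][2]-.050)
E
```

```text
clock: 2.8
position: [0.4585, 0.1582, 0.1918]
tool_rot: [-3.142, 0.0, 2.83]
force: [0.2, -0.3, 0.5]
grip_width: 0.0854
finger_force: 0.0
[0.45854602 0.15818985 0.19184355] [-3.14150627e+00  3.12165553e-04  2.82970951e+00] [-0.14763179  0.31894236 -0.38062448  1.94408894  0.14900461  0.90528696
  0.65576206]
0.0006148505561605466 0.00012763858238945745 0.1418435538797732
```

```bash
python3 -m inch '[[0,0,0.03,0,0,0,0],[0,0,0.04,0,0,0,0],[0,0,0.04,0,0,0,0],[0,0,0.031,0,0,0,0],[0,0,0,0,0,0,0]]' 30
python3 - <<'E'
from h import *
s=telemetry.observe(); print(s["position"],s["force"])
im=grab_frame("side"); cv2.imwrite("pics/s3.png",cv2.resize(im[180:420,120:440,::-1],(800,600)))
E
```

```text
clock: 3.3
position: [0.4565, 0.1572, 0.0477]
tool_rot: [-3.138, -0.004, 2.83]
force: [-0.5, -0.4, 0.4]
grip_width: 0.0853
finger_force: 0.0
[0.45645474 0.15721548 0.04767965] [-0.5285355  -0.36113742  0.44602677]
```

View pics/s3.png

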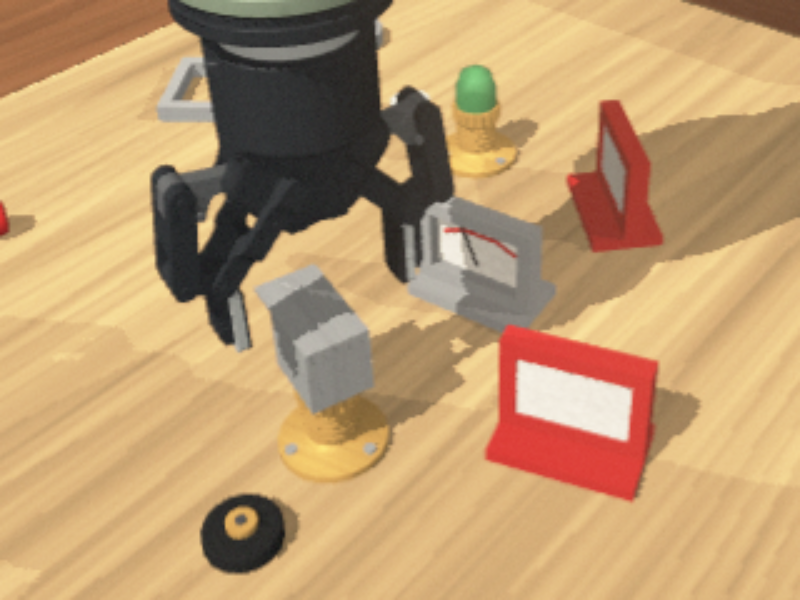

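The hood is still untouched. The fingers at crop (230,330) and (400,265) look higher than, or beyond, the hood at (320,350). I'll check this against projections of where they should be.

Run:
```python
from h import *
s=telemetry.observe(); print(s["position"],s["tool_rot"],s["clock"])
c=calibration("side"); y=s["tool_rot"][2]; ty=np.array([np.sin(y),-np.cos(y),0])
P=s["position"]; crop=lambda X:((proj(c,X)-[120,180])*2.5).round()
print("cam",c["pose"][:3,3].round(2))
print("tips",crop([P+ty*.043+[0,0,.013],P-ty*.043+[0,0,.013],P]))
for ax in ([.458,.1585],[.462,.153]): print("hood axis roof/grip/base",crop([[*ax,.09],[*ax,.073],[*ax,0]]))
```

```text
[0.45748503 0.15783711 0.04981415] [-3.13939227e+00 -2.47207755e-03  2.82982816e+00] 3.35
cam [0.12 0.44 0.48]
tips [[248. 390.]
 [394. 326.]
 [326. 374.]]
hood axis roof/grip/base [[318. 319.]
 [320. 343.]
 [332. 438.]]
hood axis roof/grip/base [[320. 310.]
 [323. 334.]
 [334. 429.]]
```

```bash
python3 -m inch '[[0,0,0,0,0,0,0],[0,0,0,0,0,0,0]]'
python3 - <<'E'
from h import *
im=grab_frame("side"); cv2.imwrite("pics/s4.png",cv2.resize(im[180:420,120:440,::-1],(800,600)))
E
```

```text
clock: 3.55
position: [0.4592, 0.1588, 0.0524]
tool_rot: [3.14, 0.002, 2.83]
force: [1.2, -1.0, 0.7]
grip_width: 0.0855
finger_force: 0.0
```

View pics/s4.png

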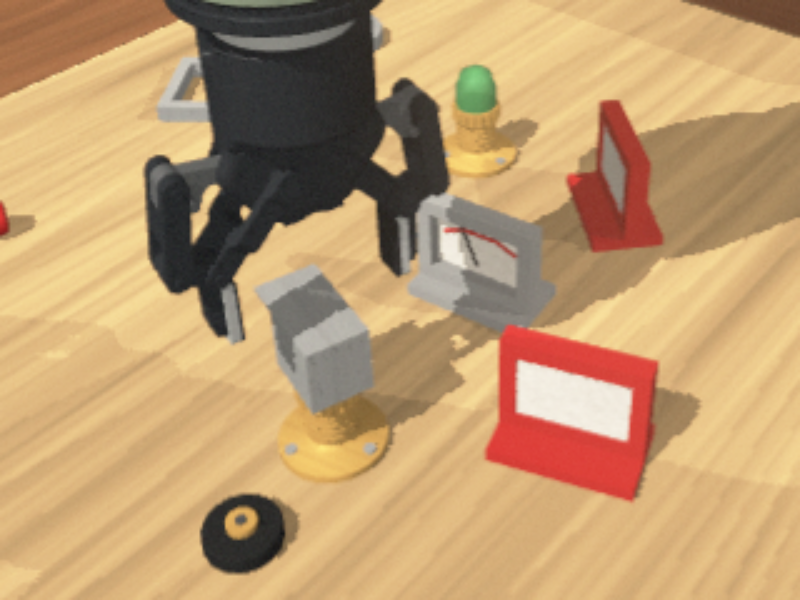

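The tips at (228,340) and (400,273) lie about 48 px, or 34 mm, above where telemetry puts them. The wrist picture gives the same: the pads are about 35–40 mm farther back from the TCP than I assumed. The fingers straddle the hood laterally but are still at roof height. Going 30 mm lower is safe whichever is true, since palm clearance stays above the roof.

```bash
python3 -m inch '[[0,0,0.015,0,0,0,0],[0,0,0.015,0,0,0,0],[0,0,0,0,0,0,0],[0,0,0,0,0,0,0],[0,0,0,0,0,0,0]]'
python3 - <<'E'
from h import *
s=telemetry.observe(); print(s["position"],s["tool_rot"])
im=grab_frame("side"); a=cv2.resize(im[180:400,140:360,::-1],(400,400))
print(s["qpos"].round(3))
w=grab_frame("wrist"); b=cv2.resize(w[:,:,::-1],(400,300)); cv2.imwrite("pics/s5.png",np.hstack([a,cv2.copyMakeBorder(b,0,100,0,0,0)]))
c=calibration("wrist")
for d in landmark_of("hood_grip","wrist")[:2]: print(d, atz(c,d["xy"],.073))
E
```

```text
clock: 4.1
position: [0.4586, 0.1589, 0.0218]
tool_rot: [3.141, 0.001, 2.831]
force: [-0.5, -0.2, 0.4]
grip_width: 0.0856
finger_force: 0.0
[0.45858374 0.15890616 0.02180456] [3.14078027e+00 1.04215285e-03 2.83057935e+00]
[-0.241  0.588 -0.282  2.079  0.32   0.514  0.501]
{'xy': [315.1, 326.0], 'score': 0.9} [[0.45825697 0.15833743 0.073     ]]
```

View pics/s5.png

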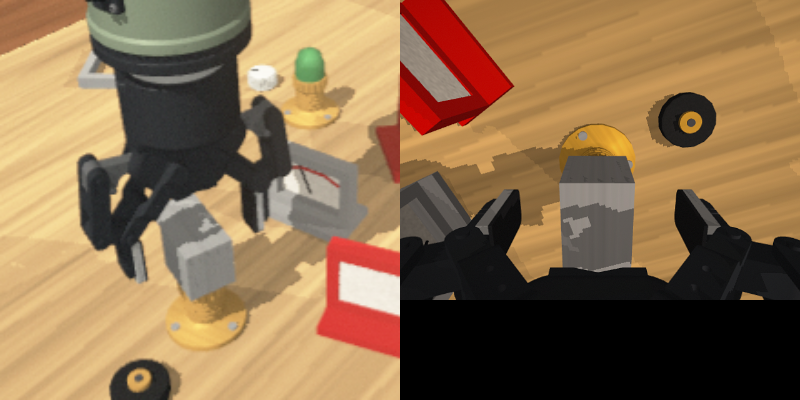

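The fingers now straddle the hood's flat sides (side view: tips at (140,282) and (262,230), either side of the hood). In the wrist view the hood is centred between the pads. I'll grip.

```bash
python3 -m inch '[[0,0,0.003,0,0,0,0.5],[0,0,0,0,0,0,0.7],[0,0,0,0,0,0,0.8],[0,0,0,0,0,0,0.8],[0,0,0,0,0,0,0.8]]' 30; python3 -m inch '[[0,0,0,0,0,0,0.8],[0,0,0,0,0,0,0.8],[0,0,0,0,0,0,0.8]]'
```

```text
clock: 4.75
position: [0.458, 0.1586, 0.0179]
tool_rot: [-3.141, -0.0, 2.831]
force: [-1.2, -1.1, 2.0]
grip_width: 0.0358
finger_force: 36.5
clock: 5.05
position: [0.458, 0.1587, 0.0178]
tool_rot: [-3.141, -0.0, 2.831]
force: [-1.5, -0.3, 4.0]
grip_width: 0.0359
finger_force: 36.6
```

Gripped at 35.9 mm, which matches the 36 mm sides. I'll turn a first part and check it.

```bash
python3 -m inch '[[0,0,0,0,0,0.05,0.8],[0,0,0,0,0,0.1,0.8],[0,0,0,0,0,0.1,0.8],[0,0,0,0,0,0.1,0.8],[0,0,0.0005,0,0,0.05,0.8]]'; python3 -c "
from h import *
s=telemetry.observe();print(s['force'],s['moment'],s['qpos'].round(2))"
```

```text
clock: 5.55
position: [0.4581, 0.1589, 0.0173]
tool_rot: [3.141, 0.0, 2.427]
force: [-2.5, -0.8, 8.5]
grip_width: 0.0355
finger_force: 36.9
[-2.46805069 -0.81132851  8.51555872] [-0.26256993  0.31179725  0.06203152] [-0.33  0.59 -0.17  2.09  0.21  0.48  0.2 ]
```

```bash
python3 -m inch '[[0,0,0,0,0,0.1,0.8],[0,0,0,0,0,0.1,0.8],[0,0,0.0005,0,0,0.1,0.8],[0,0,0,0,0,0.1,0.8],[0,0,0,0,0,0.05,0.8]]'; python3 -m inch '[[0,0,0,0,0,0.1,0.8],[0,0,0.0005,0,0,0.1,0.8],[0,0,0,0,0,0.1,0.8],[0,0,0,0,0,0.04,0.8],[0,0,0,0,0,0,0.8]]'
python3 - <<'E'
from h import *
s=telemetry.observe();print(s['force'],s['moment'],s['tool_rot'],s['position'])
c=calibration("wrist"); im=grab_frame("wrist"); cv2.imwrite("pics/w6.png",im[:,:,::-1])
for l,z in [("hood_grip",.073),("meter",0)]:
    for d in landmark_of(l,"wrist")[:3]: print(l,round(d["score"],2),np.round(d["xy"]),atz(c,d["xy"],z).round(3))
E
```

```text
clock: 6.05
position: [0.4584, 0.1591, 0.017]
tool_rot: [3.141, -0.0, 1.977]
force: [-0.3, 0.7, 4.2]
grip_width: 0.0357
finger_force: 36.7
clock: 6.55
position: [0.4587, 0.1591, 0.0166]
tool_rot: [3.14, -0.0, 1.639]
force: [0.3, -0.7, 6.3]
grip_width: 0.0353
finger_force: 36.9
[ 0.27070623 -0.71182399  6.34075587] [-0.04593914 -0.15461449 -0.09001923] [ 3.14027728e+00 -3.22230643e-04  1.63936063e+00] [0.45865272 0.1590994  0.01657473]
hood_grip 0.74 [313. 334.] [[0.457 0.158 0.073]]
```

Turned 1.19 rad, so the hood yaw is now about -1.50. Releasing and lifting straight up.

```bash
python3 -m inch '[[0,0,0,0,0,0,0.6],[0,0,0,0,0,0,0.3],[0,0,0,0,0,0,0],[0,0,0,0,0,0,0],[0,0,0,0,0,0,0]]'; python3 -m inch '[[0,0,-0.02,0,0,0,0],[0,0,-0.04,0,0,0,0],[0,0,-0.05,0,0,0,0],[0,0,-0.05,0,0,0,0],[0,0,-0.02,0,0,0,0]]'; python3 -m inch '[[-0.05,0,0,0,0,0,0],[-0.03,0,0,0,0,0,0],[0,0,0,0,0,0,0],[0,0,0,0,0,0,0],[0,0,0,0,0,0,0]]'
python3 - <<'E'
from h import *
import pickle
s=telemetry.observe(); print(s["position"])
c=calibration("wrist"); pickle.dump(c,open("c7.pkl","wb")); im=grab_frame("wrist"); cv2.imwrite("pics/w7.png",im[:,:,::-1])
for l,z in [("hood_grip",.073),("meter",0)]:
    for d in landmark_of(l,"wrist")[:3]: print(l,round(d["score"],2),np.round(d["xy"]),atz(c,d["xy"],z).round(3))
E
```

```text
clock: 7.2
position: [0.458, 0.1587, 0.0162]
tool_rot: [-3.141, 0.0, 1.641]
force: [0.0, -0.4, 0.4]
grip_width: 0.0854
finger_force: 0.0
clock: 7.7
position: [0.4593, 0.1592, 0.2005]
tool_rot: [3.137, -0.002, 1.64]
force: [0.7, 0.5, -0.5]
grip_width: 0.0855
finger_force: 0.0
clock: 8.2
position: [0.4635, 0.0798, 0.1962]
tool_rot: [-3.141, -0.0, 1.642]
force: [0.5, -0.4, -0.6]
grip_width: 0.0851
finger_force: 0.0
[0.46352124 0.07978097 0.19619328]
hood_grip 0.84 [316. 102.] [[0.457 0.158 0.073]]
meter 0.96 [318. 263.] [[0.469 0.012 0.   ]]
meter 0.96 [292. 378.] [[ 0.45  -0.118  0.   ]]
meter 0.76 [195. 188.] [[0.351 0.077 0.   ]]
```

View pics/w7.png

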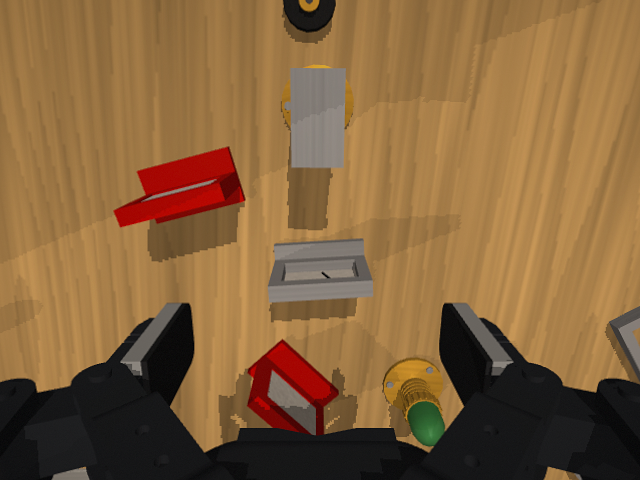

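The hood roof (columns 291–345, rows 68–167) points straight down-image at the meter, which is centred at about (320,270). The meter hasn't moved and the gripper is clear, so I'm handing it in.

```bash
python3 -c "
from h import *
print(bot.job_done())"
```

```text
the job is handed in; nothing more can be done
None
```

I screwed the hood about 1.19 rad clockwise so its mouth points at the meter, released it with the meter and green cap untouched, and handed the job in; no verdict was shown.

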